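# Seat the bench dog in a hidden shuttered hole

### The arm

A 6-joint arm with a two-finger parallel gripper is mounted at the origin on a cart in front of the work surface, level with it; the furniture and walls round the work are solid. World frame = base frame: x ahead of the robot, y to its left, z up, the work surface at z = 0. Lengths are in m, angles in degrees, forces in N, time in s.
With the tool pointing down it reaches from about 0.4 to 0.825 m from the base axis. Payload 7 kg.
Tool frame: the origin (TCP) lies between the finger pads; the fingertips stand 17 mm ahead of it and the grasp point (between the pads) lies 2 mm behind it; x points along the fingers, y is the direction in which the jaws open and shut, and the axes are right-handed (so a half turn about x gives the same grasp; the last joint's range is limited). The gripper opens to 88 mm and grips with 3 to 60 N. Pads are 19 mm wide; open, the fingers measure 130 mm over their backs; the gripper's body (78 mm by 193 mm) begins 47 mm behind the grasp point.
Start: joints at [89.96, 20.546, 0.682, 0, -70.136, -16.507], TCP at [0.192, 0.647, 0.244] pointing down, gripper open.
Joint ranges: [-176.03, 176.03], [-82.01, 121.73], [-58.28, 71.71], [-173.87, 95.51], [-174.79, -0.11], [-173.66, 173.66]. Speed limits (degrees/s): [136.94, 136.94, 172.46, 180, 180, 180].

### API

Orientations are given as [roll, pitch, yaw] about the fixed x, y, z axes, in that order (R = Rz(yaw) Ry(pitch) Rx(roll)).
In Python, from plant import r gives the robot as it stands.
- The arm moves only by the shell command python3 -m jog 'ROWS' [FORCE]. ROWS is a JSON object of lists of equal length, an entry for each row: "fingers": the opening, from 0 (shut) to 1 (fully open); "dp": the shift along the tool's x, y, z in mm, a list of three; "twist": the turn about the tool's x in degrees. In form: {"fingers": [fingers, ...], "dp": [[dx, dy, dz], ...], "twist": [twist, ...]}. A call has exactly 5 rows; each row is the pose to reach, as a shift and turn from the pose measured when the call began, along the tool's axes at that moment; what a row does not reach only later rows make up. A row lasts 1/10 s, in which the tool goes at most 50 mm and 8.59 degrees, less where a joint would pass 70% of its speed; a pose out of reach is approached as far as the arm can. A call with a gripper value outside its range is refused whole. The fingers move at their own pace and stop on an object; FORCE is the grip in N (left out, the last holds). Time passes only in rows, so rows that repeat a pose let the fingers close, or fill a call up. It gives the time, the measured TCP pose, the force and the opening at its end, in the units of the state.
- r.get_state(): the state, without advancing time (a new reading comes with each control period).
- r.capture(name): name is "scene" or "top" or "wrist"; returns a dict with "frame" (384x512x3 uint8, red, green, blue), "intrinsics" (3x3 intrinsics, pixels), "D" ([k1, k2, p1, p2, k3] as OpenCV has them; the pictures are not rectified), "pose" (4x4, takes a point from camera to world coordinates). Camera axes: x right, y down, z forward; pixel columns grow to the right and rows downward; lengths in m; the calibration is good to about 2 mm. A picture is of the moment at which its call begins. There is no depth.
- r.close_job(): hands the job in, once; it reports no verdict.
The state is a dict: "time_s": time; "joints": joint angles; "qd": joint speeds; "joint_torque": joint torques, N m; "tcp_pos": TCP position; "eef_rot": TCP orientation; "contact_force": force on the tool from outside, world axes, zero at the start; "moment": the same for the moment, N m; "gripper_width": finger opening in m.
Only numpy, scipy, OpenCV 4.12 (cv2) and the standard library are available. Lean on these libraries where they do the work, as an engineer would, in place of code of your own. Each camera call takes 0.05 s, during which the arm holds its last target. There are 200 camera calls.

### The job

Take the bench dog out of its wooden stand and fit it into the blind hole of the stop fixture, which lies somewhere in the black plate inside the fixture's square window and is closed flush by a black shutter, so it must be found by feel with the dog's foot. Push the dog fully home, upright with its brass collar flat on the black plate, and let go of it. Press gently, so that the sprung plate is never pushed down near its stop, and leave the other things alone.

Things in the scene. Friction and masses are not known exactly. Their poses are not given: they have to be found in the camera images.
- dog: bench dog, 88 mm tall, 0.2 kg: round brass shank 19 mm in diameter and 24 mm long (1.5 mm chamfer at its foot), brass collar 30 mm in diameter and 4 mm thick, dark wooden square head 24 x 24 x 60 mm (28 to 88 mm above the foot), the part to grip. Origin at the centre of the foot's underside, z up along the dog, x and y square to the head's flat faces.
- foot (a point): centre of the underside of the dog's shank (the dog's origin). Home is 24 mm below the plate's face, with the collar on the plate.
- stand: wooden stand for the dog, fixed to the table: square base 90 x 90 x 6 mm under a block 64 x 64 mm, 34 mm high over all. Origin at the centre of its underside, z up. The dog stands in a 23 mm hole in its middle, 29 mm deep, with its collar on the block's top; lift the dog straight up by 30 mm or more to clear it.
- fixture: stop fixture fixed to the table: green housing 140 x 140 mm, aluminium top frame 59 mm above the table, two mounting ears along its x axis (190 mm over the ears, 12 mm high). Origin at the centre of its underside, z up. In the frame's middle is a square window 70 x 70 mm, sides along x and y; 5 mm below the frame's top, in the window, is the sprung black plate.
- window (a point): window's centre at the height of the plate's face at rest (54 mm above the table); axes as the fixture. The plate's one blind hole, 21.5 mm in diameter, 28 mm deep, no chamfer, has its centre within 9 mm of this point along x and along y. A flush black sprung shutter hides it; it yields to 0.3 N, 0.8 N when the dog is home (less than the dog's weight).
- plate (a joint): how far the black plate is pressed down, m: 0 at rest, 0.018 at its stop. Straight down only, springs of 1 N per mm, 1 N preload: 4 mm takes 5 N. Never press it past 14 mm (15 N). Sliding under a few newtons, the foot drops in when within about 1 mm of the hole's centre, and the plate rises again.
- wax: red tin of wax with a pale lid, 68 mm in diameter, 39 mm tall, a bystander. Origin at the centre of its underside.
- leg_stub: turned walnut leg stub standing on end, 38 mm in diameter, 104 mm tall, a bystander. Origin at the centre of its underside.
- rule: folded wooden rule lying flat, 27 x 150 x 16 mm, long along its y, a bystander. Origin at the centre of its underside.
There are look-alikes about, which are no part of the job. What is shaped like the dog but green or orange is not meant.

How it is judged:
By the outcome, as a careful person would: the job done as asked, in the order asked, and still so for the second after the job is handed in, with the robot touching nothing.
It also fails if it takes over 72 s, if anything falls off the work surface, if the arm or the gripper's body presses on something with over 40 N, if the wrist force passes 120 N, or if a joint passes its speed limit or range.

## Working session

There is one attempt and no reset: what is moved stays moved. The work goes in short steps, Python scripts to look and compute and a shell command to move; the robot and the scene stay as the last step left them, time stands still between calls to the robot, and variables do not carry over. Pictures are saved under pics/ and viewed, on a budget of 10 in all, crops included, one or two more only if the job needs it, and the job is handed in when it is done.

```bash
ls; mkdir -p pics
python3 - <<'E'
from plant import r
import cv2,numpy as np,pickle
d={}
for n in("scene","top","wrist"):
    c=r.capture(n);d[n]=c;cv2.imwrite(f"pics/{n}0.png",c["frame"][:,:,::-1])
    print(n,c["intrinsics"].round(1).tolist() if hasattr(c["intrinsics"],'tolist') else c["intrinsics"],np.round(c["D"],3),np.round(c["pose"],3).tolist())
pickle.dump(d,open("d0.pkl","wb"))
im=np.hstack([cv2.resize(d[n]["frame"],(800,600)) for n in("top",)])
cv2.imwrite("pics/top0b.png",im[:,:,::-1])
print(r.get_state())
E
```

```text
pics
scene [[352.9, 0.0, 255.0], [0.0, 352.9, 185.1], [0.0, 0.0, 1.0]] [0.016 0.    0.    0.    0.   ] [[0.714, -0.449, 0.538, 0.142], [-0.7, -0.437, 0.564, -0.781], [-0.018, -0.78, -0.626, 0.599], [0.0, 0.0, 0.0, 1.0]]
top [[440.8, 0.0, 259.1], [0.0, 440.8, 189.5], [0.0, 0.0, 1.0]] [0.011 0.    0.    0.    0.   ] [[-0.003, -0.997, 0.073, 0.514], [-1.0, 0.003, -0.005, -0.28], [0.005, -0.073, -0.997, 1.084], [0.0, 0.0, 0.0, 1.0]]
wrist [[319.3, 0.0, 258.4], [0.0, 319.3, 192.5], [0.0, 0.0, 1.0]] [0.031 0.    0.    0.    0.   ] [[-0.286, -0.923, -0.255, 0.26], [-0.958, 0.276, 0.074, 0.627], [0.002, 0.266, -0.964, 0.385], [0.0, 0.0, 0.0, 1.0]]
{'time_s': 0.15, 'joints': array([ 8.99605522e+01,  2.05801508e+01,  6.47081706e-01, -1.38949760e-02,
       -7.01366039e+01, -1.65068013e+01]), 'qd': array([ 0.08981731, -0.16074597,  0.17185562,  0.09348521, -0.0054496 ,
        0.01800846]), 'joint_torque': array([-1.49308566e-03, -5.83274925e+01,  2.93293190e+01,  7.00126022e+00,
        8.81454471e-03, -1.10869537e-04]), 'tcp_pos': array([0.19216295, 0.64671222, 0.24287073]), 'eef_rot': array([  95.88812361,   89.92911257, -100.66285464]), 'contact_force': array([ 0.79391926, -0.41490956, -0.54578469]), 'moment': array([-0.00209334,  0.01301473, -0.01679688]), 'gripper_width': 0.0874742653457853}
```

View pics/top0.png

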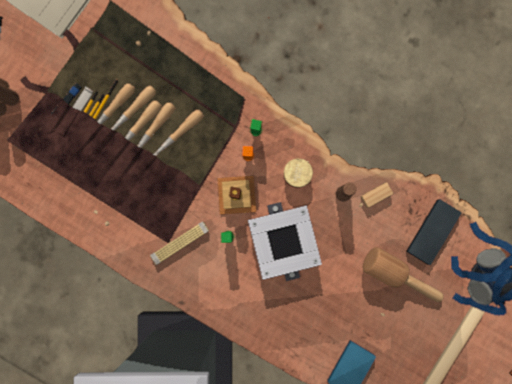

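View pics/scene0.png

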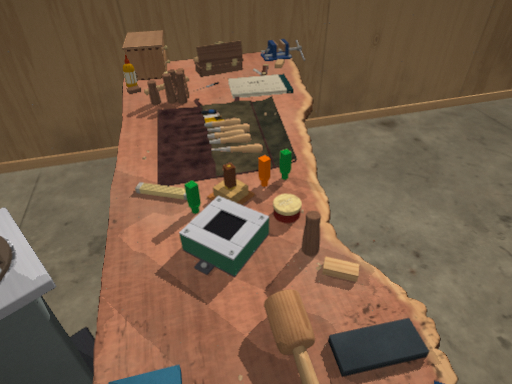

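Top view: the dog is in its stand at (235,194), the fixture's window at (285,242). Green look-alikes are at (227,237) and (256,127), an orange one at (248,152). The tin is at (298,172) and the leg stub at (346,190).

```bash
cat > h.py <<'E'
import cv2,numpy as np
def ray(c,uv,z):
    p=cv2.undistortPoints(np.array(uv,float).reshape(-1,1,2),np.array(c["intrinsics"]),np.array(c["D"])).reshape(-1,2)
    P=np.array(c["pose"]);d=np.c_[p,np.ones(len(p))]@P[:3,:3].T;o=P[:3,3]
    return o+d*((z-o[2])/d[:,2])[:,None]
def proj(c,X):
    P=np.linalg.inv(np.array(c["pose"]))
    return cv2.projectPoints(np.array(X,float).reshape(-1,1,3),cv2.Rodrigues(P[:3,:3])[0],P[:3,3],np.array(c["intrinsics"]),np.array(c["D"]))[0].reshape(-1,2)
def rect(c,m,z,near):
    cs,_=cv2.findContours(m.astype(np.uint8),cv2.RETR_EXTERNAL,cv2.CHAIN_APPROX_NONE)
    cs=[k for k in cs if cv2.contourArea(k)>15 and np.hypot(*(np.array(cv2.minAreaRect(k)[0])-near))<25]
    k=max(cs,key=cv2.contourArea)
    W=ray(c,k.reshape(-1,2),z)[:,:2]
    (x,y),s,a=cv2.minAreaRect((W*1000).astype(np.float32))
    return np.round([x,y,s[0],s[1],a],1)
E
python3 - <<'E'
import pickle;from h import *
d=pickle.load(open("d0.pkl","rb"));c=d["top"];f=c["frame"]
hsv=cv2.cvtColor(f,cv2.COLOR_RGB2HSV)
print("window",rect(c,hsv[...,2]<45,.054,(285,242)))
print("frame",rect(c,(hsv[...,1]<50)&(hsv[...,2]>120),.059,(285,242)))
print("stand px",hsv[194,222],hsv[206,240],"dog",hsv[190:198:2,230:242:2].tolist(), hsv[215,210])
for n,p,z in(("dog",(235,194),.098),("g1",(227,237),.088),("g2",(256,127),.088),("o",(248,152),.088),("tin",(298,172),.039),("leg",(346,190),.104),("stand",(236,196),.034),("rule",(180,243),.016)): print(n,ray(c,[p],z).round(3)[0])
v=f[100:300,190:390]
cv2.imwrite("pics/crop1.png",cv2.resize(v,(600,600),interpolation=cv2.INTER_CUBIC)[:,:,::-1])
E
```

```text
window [ 467.5 -343.3   65.5   63.8   13.8]
frame [ 467.4 -342.8  141.9  141.2   13.9]
stand px [ 15 144 172] [ 18 126 121] dog [[[13, 147, 120], [14, 172, 107], [19, 171, 155], [16, 166, 126], [10, 166, 97], [12, 154, 81]], [[12, 161, 106], [19, 174, 142], [21, 176, 193], [20, 166, 169], [10, 166, 106], [15, 185, 62]], [[11, 160, 97], [12, 163, 102], [18, 168, 140], [16, 156, 124], [9, 157, 94], [17, 175, 64]], [[13, 157, 91], [10, 165, 93], [11, 174, 101], [9, 154, 103], [9, 162, 96], [19, 188, 65]]] [  9 118 180]
dog [ 0.576 -0.231  0.098]
g1 [ 0.48  -0.212  0.088]
g2 [ 0.73  -0.278  0.088]
o [ 0.673 -0.26   0.088]
tin [ 0.632 -0.378  0.039]
leg [ 0.584 -0.478  0.104]
stand [ 0.575 -0.23   0.034]
rule [ 0.464 -0.095  0.016]
```

View pics/crop1.png

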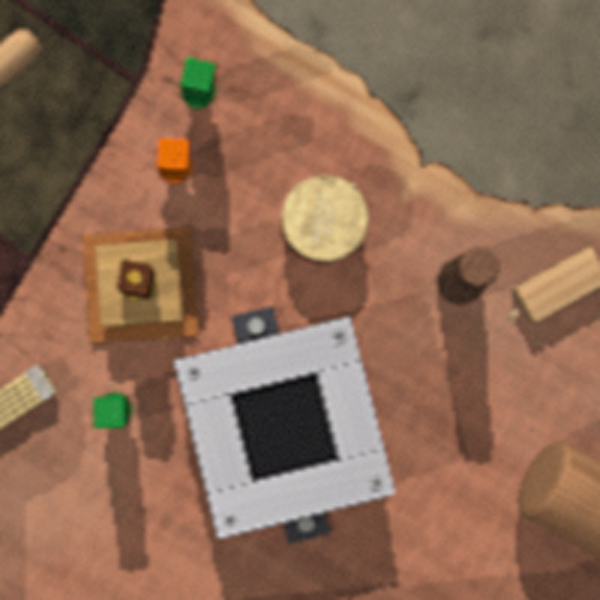

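Crop: fixture yaw is about +13.8°, with its ears along that axis. The dog's head is at about (136,279) in the crop and turned a few degrees. Clear paths remain from above.

```bash
cat > go.py <<'E'
import sys,numpy as np
from plant import r
from scipy.spatial.transform import Rotation as Ro
s=r.get_state();R=Ro.from_euler('xyz',s["eef_rot"],degrees=True).as_matrix()
psi=np.degrees(np.arctan2(R[1,1],R[0,1]))
print("t",round(s["time_s"],2),"tcp",s["tcp_pos"].round(4),"x",R[:,0].round(3),"jaw",psi.round(2),"F",s["contact_force"].round(2),"M",s["moment"].round(2),"w",round(s["gripper_width"],4),"j",s["joints"].round(0))
if len(sys.argv)>4:
    g=np.array([float(a) for a in sys.argv[1:4]])
    print("dp",((R.T@(g-s["tcp_pos"]))*1000).round(1),"twist",round(-(float(sys.argv[4])-psi),2))
E
python3 go.py 0.52 -0.22 0.25 -98
```

```text
t 0.15 tcp [0.1922 0.6467 0.2429] x [-0.    -0.001 -1.   ] jaw -106.55 F [ 0.79 -0.41 -0.55] M [-0.    0.01 -0.02] w 0.0875 j [ 90.  21.   1.  -0. -70. -17.]
dp [  -6.2  737.4 -561.2] twist -8.55
```

```bash
python3 -m jog '{"fingers":[0.8,0.8,0.8,0.8,0.8],"dp":[[0,35,-26],[0,72,-54],[0,110,-82],[0,148,-110],[0,186,-140]],"twist":[5,10,15,20,25]}'; python3 go.py 0.52 -0.22 0.25 -188
```

```text
time_s: 0.65
tcp_pos: [0.2736, 0.4265, 0.2429]
eef_rot: [120.0, 89.9, -101.7]
contact_force: [1.1, -0.3, 1.4]
gripper_width: 0.0706
t 0.65 tcp [0.2736 0.4265 0.2429] x [-0.    -0.002 -1.   ] jaw -131.73 F [ 1.07 -0.25  1.44] M [ 0.1  -0.19  0.01] w 0.0706 j [ 80.   5. -20.  -0. -65. -31.]
dp [  -6.2  318.5 -614.3] twist 56.27
```

```bash
python3 go.py 0.50 0.34 0.25 -150
```

```text
t 0.65 tcp [0.2736 0.4265 0.2429] x [-0.    -0.002 -1.   ] jaw -131.73 F [ 1.07 -0.25  1.44] M [ 0.1  -0.19  0.01] w 0.0706 j [ 80.   5. -20.  -0. -65. -31.]
dp [  -7.1  -86.1 -226.6] twist 18.27
```

```bash
python3 -m jog '{"fingers":[0.8,0.8,0.8,0.8,0.8],"dp":[[0,-16,-44],[0,-34,-90],[0,-52,-137],[-4,-69,-182],[-6,-86,-227]],"twist":[4,8,12,15,18]}'; python3 go.py 0.64 0.07 0.25 -170
```

```text
time_s: 1.15
tcp_pos: [0.502, 0.3386, 0.2491]
eef_rot: [142.2, 89.9, -97.6]
contact_force: [0.1, 0.7, 0.2]
gripper_width: 0.0702
t 1.15 tcp [0.502  0.3386 0.2491] x [-0.    -0.001 -1.   ] jaw -149.85 F [0.09 0.72 0.18] M [ 0.28 -0.01 -0.04] w 0.0702 j [ 52.  14.  -8.   0. -68. -22.]
dp [  -0.5   15.6 -301.5] twist 20.15
```

```bash
python3 -m jog '{"fingers":[0.8,0.8,0.8,0.8,0.8],"dp":[[0,2,-46],[0,5,-94],[0,8,-143],[0,10,-192],[0,13,-240]],"twist":[4,8,12,16,20]}'; python3 go.py 0.585 -0.14 0.25 -188
```

```text
time_s: 1.65
tcp_pos: [0.6119, 0.1226, 0.2492]
eef_rot: [152.7, 89.9, -107.3]
contact_force: [2.1, 1.5, -0.2]
gripper_width: 0.0702
t 1.65 tcp [0.6119 0.1226 0.2492] x [-0.    -0.001 -1.   ] jaw -170.02 F [ 2.14  1.47 -0.2 ] M [ 0.2  -0.17 -0.04] w 0.0702 j [ 29.  16.  -6.   0. -69. -19.]
dp [  -0.4   72.  -253.9] twist 17.98
```

Run:
```python
import pickle,numpy as np
from scipy.spatial.transform import Rotation as Ro
d=pickle.load(open("d0.pkl","rb"));P=d["wrist"]["pose"]
R=Ro.from_euler('xyz',[95.888,89.929,-100.663],degrees=True).as_matrix()
print("cam in tool",(R.T@(P[:3,3]-[.1922,.6467,.2429])).round(3),"axes",(R.T@P[:3,:3]).round(3).tolist())
```

```text
cam in tool [-0.142 -0.    -0.071] axes [[-0.001, -0.266, 0.964], [1.0, -0.002, 0.0], [0.001, 0.964, 0.266]]
```

```bash
python3 -m jog '{"fingers":[0.8,0.8,0.8,0.8,0.8],"dp":[[0,14,-45],[0,27,-92],[0,42,-142],[0,56,-191],[0,70,-240]],"twist":[4,8,12,15,18]}'; python3 go.py 0.576 -0.231 0.23 -188;python3 -m jog '{"fingers":[0.7,0.7,0.7,0.7,0.7],"dp":[[5,2,-40],[10,3,-85],[15,3,-103],[20,3,-103],[20,3,-103]],"twist":[0,0,0,0,0]}';python3 go.py 0.576 -0.231 0.23 -188
```

```text
time_s: 2.15
tcp_pos: [0.5843, -0.1237, 0.2495]
eef_rot: [166.8, 89.9, -111.4]
contact_force: [2.1, 0.4, -0.1]
gripper_width: 0.0699
t 2.15 tcp [ 0.5843 -0.1237  0.2495] x [-0.001 -0.001 -1.   ] jaw 171.87 F [ 2.08  0.4  -0.11] M [ 0.09 -0.21  0.  ] w 0.0699 j [  7.  13.  -9.   0. -68. -15.]
dp [  19.7   -7.  -107.4] twist 359.87
time_s: 2.65
tcp_pos: [0.5661, -0.2254, 0.2286]
eef_rot: [116.7, 89.9, -161.5]
contact_force: [0.5, -0.1, -1.3]
gripper_width: 0.0615
t 2.65 tcp [ 0.5661 -0.2254  0.2286] x [-0.002 -0.001 -1.   ] jaw 171.79 F [ 0.47 -0.13 -1.29] M [ 0.11 -0.01  0.01] w 0.0615 j [ -3.  15.  -9.   0. -66.  -5.]
dp [ -1.4 -10.6  -4.1] twist 359.79
```

Run:
```python
from plant import r
import cv2,pickle
c=r.capture("wrist");pickle.dump(c,open("w1.pkl","wb"));cv2.imwrite("pics/w1.png",c["frame"][:,:,::-1])
```

```text
(no output)
```

View pics/w1.png

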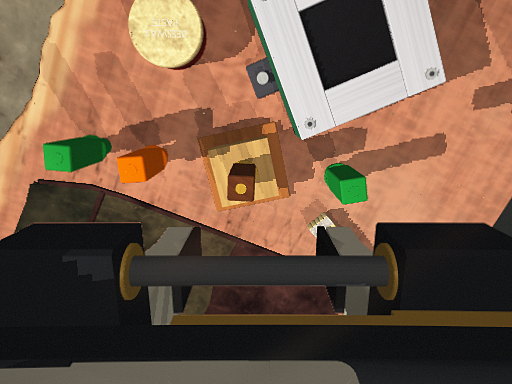

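Wrist view: the dog's head is at about (241,185) with a brass disc on its top at (241,188). The fixture window is at (348,42). I'll take the disc and head outline numerically.

Run:
```python
import pickle;from h import *
c=pickle.load(open("w1.pkl","rb"));f=c["frame"];hsv=cv2.cvtColor(f,cv2.COLOR_RGB2HSV)
print(ray(c,[(241,188)],.098).round(4))
w=hsv[160:206,222:262]
m=(w[...,2]>140)&(w[...,0]>15); 
ys,xs=np.nonzero(m&(np.hypot(*(np.mgrid[0:46,0:40]-np.array([28,19])[:,None,None]))<7)); print("disc",len(xs),xs.mean()+222,ys.mean()+160, ray(c,[(xs.mean()+222,ys.mean()+160)],.098).round(4))
win=rect(c,hsv[...,2]<45,.054,(348,42));print("win",win)
cv2.imwrite("pics/c2.png",cv2.resize(f[150:220,190:295],(792,528),interpolation=cv2.INTER_CUBIC)[:,:,::-1])
```

```text
[[ 0.5802 -0.2276  0.098 ]]
disc 93 240.38709677419354 188.36559139784947 [[ 0.5808 -0.2274  0.098 ]]
win [ 466.3 -341.9   69.1   70.3   13.6]
```

View pics/c2.png

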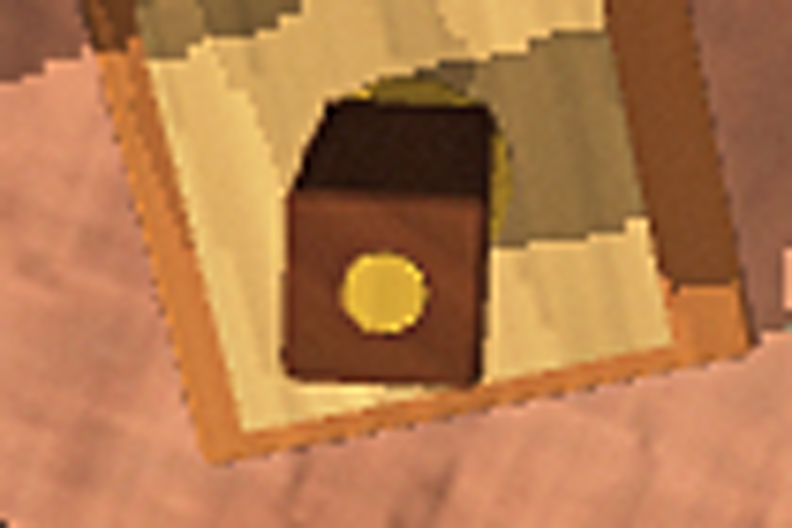

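```bash
python3 - <<'E'
import pickle;from h import *
c=pickle.load(open("w1.pkl","rb"))
p=np.array([(290,190),(487,196),(480,384),(287,378)])/7.543+[190,150]-.45
W=ray(c,p,.098)[:,:2];print(W.round(4),W.mean(0))
e=np.roll(W,-1,0)-W;print(np.hypot(*e.T).round(4),np.degrees(np.arctan2(e[:,1],e[:,0])).round(1))
E
python3 go.py 0.5805 -0.2275 0.20 -188
```

```text
[[ 0.5895 -0.2411]
 [ 0.5671 -0.2371]
 [ 0.5713 -0.2147]
 [ 0.5937 -0.2188]] [ 0.58042652 -0.2279093 ]
[0.0228 0.0227 0.0228 0.0227] [ 169.9   79.4  -10.2 -100.6]
t 2.7 tcp [ 0.5666 -0.2249  0.2292] x [-0.001 -0.001 -1.   ] jaw 171.87 F [ 0.14 -0.61 -0.4 ] M [ 0.1  -0.07 -0.  ] w 0.061 j [ -3.  15.  -9.   0. -66.  -5.]
dp [ 29.2 -14.2  -0.6] twist 359.87
```

```bash
python3 -m jog '{"fingers":[0.7,0.7,0.7,0.7,0.7],"dp":[[20,-8,-1],[50,-14.4,-1],[90,-14.4,-1],[90,-14.4,-1],[90,-14.4,-1]],"twist":[2,2,2,2,2]}'; python3 go.py 0.5805 -0.2278 0.073 170
```

```text
time_s: 3.2
tcp_pos: [0.5809, -0.2273, 0.1397]
eef_rot: [130.5, 89.8, -149.6]
contact_force: [-0.2, -0.0, 0.6]
gripper_width: 0.0612
t 3.2 tcp [ 0.5809 -0.2273  0.1397] x [-0.003 -0.002 -1.   ] jaw 169.97 F [-0.21 -0.03  0.56] M [ 0.09 -0.14  0.02] w 0.0612 j [ -3.  21. -14.   0. -56.  -7.]
dp [66.7  0.1 -0.5] twist -0.03
```

```bash
python3 -m jog '{"fingers":[0.7,0.7,0.7,0.7,0.7],"dp":[[20,0,-0.5],[40,0,-0.5],[55,0,-0.5],[66.5,0,-0.5],[66.5,0,-0.5]],"twist":[0,0,0,0,0]}'; python3 go.py;  python3 -m jog '{"fingers":[0.2,0.2,0.2,0.2,0.2],"dp":[[0,0,0],[0,0,0],[0,0,0],[0,0,0],[0,0,0]],"twist":[0,0,0,0,0]}' 35; python3 go.py
```

```text
time_s: 3.7
tcp_pos: [0.5809, -0.2276, 0.0736]
eef_rot: [133.6, 89.8, -146.4]
contact_force: [0.2, -0.8, -0.1]
gripper_width: 0.0613
t 3.7 tcp [ 0.5809 -0.2276  0.0736] x [-0.003 -0.002 -1.   ] jaw 170.0 F [ 0.16 -0.83 -0.1 ] M [ 0.1  -0.09  0.01] w 0.0613 j [ -3.  25. -18.   0. -48.  -7.]
time_s: 4.2
tcp_pos: [0.581, -0.2276, 0.0739]
eef_rot: [139.4, 89.8, -140.6]
contact_force: [-0.2, -0.3, -0.5]
gripper_width: 0.027
t 4.2 tcp [ 0.581  -0.2276  0.0739] x [-0.002 -0.002 -1.   ] jaw 170.0 F [-0.24 -0.28 -0.49] M [ 0.11 -0.08  0.01] w 0.027 j [ -3.  25. -18.   0. -48.  -7.]
```

Still closing at 27 mm; one more still call, then lift.

```bash
python3 -m jog '{"fingers":[0.2,0.2,0.2,0.2,0.2],"dp":[[0,0,0],[0,0,0],[0,0,0],[0,0,0],[-3,0,0]],"twist":[0,0,0,0,0]}' 35; python3 go.py;  python3 -m jog '{"fingers":[0.2,0.2,0.2,0.2,0.2],"dp":[[-10,0,0],[-30,0,0],[-55,0,0],[-65,0,0],[-65,0,0]],"twist":[0,0,0,0,0]}' ; python3 go.py 0.4665 -0.342 0.14 170
```

```text
time_s: 4.7
tcp_pos: [0.5805, -0.2275, 0.0764]
eef_rot: [122.8, 89.8, -157.2]
contact_force: [-1.0, 0.4, -2.1]
gripper_width: 0.0234
t 4.7 tcp [ 0.5805 -0.2275  0.0764] x [-0.003 -0.001 -1.   ] jaw 169.98 F [-1.01  0.42 -2.06] M [ 0.1  -0.08 -0.01] w 0.0234 j [ -3.  24. -17.   0. -48.  -7.]
time_s: 5.2
tcp_pos: [0.5817, -0.2276, 0.1434]
eef_rot: [-161.4, 89.9, -81.4]
contact_force: [0.9, 0.3, -1.7]
gripper_width: 0.0236
t 5.2 tcp [ 0.5817 -0.2276  0.1434] x [ 0.    -0.002 -1.   ] jaw 169.99 F [ 0.94  0.33 -1.67] M [ 0.11 -0.06  0.02] w 0.0236 j [ -3.  20. -14.   0. -56.  -7.]
dp [   3.6   93.6 -132.7] twist -0.01
```

```bash
cat > f.py <<'E'
# python3 f.py [fx fy footz(mm)] : foot in fixture frame (mm); shifts to a target; exit 1 if foot has dropped in
import sys,numpy as np
from plant import r
from scipy.spatial.transform import Rotation as Ro
s=r.get_state();R=Ro.from_euler('xyz',s["eef_rot"],degrees=True).as_matrix()
a=np.radians(13.7);Rf=np.array([[np.cos(a),-np.sin(a),0],[np.sin(a),np.cos(a),0],[0,0,1]])
foot=s["tcp_pos"]+.0637*R[:,0]
p=Rf.T@(foot-[.4665,-.3422,0])*1e3
F=Rf.T@s["contact_force"];psi=np.degrees(np.arctan2(R[1,1],R[0,1]))
print("t",round(s["time_s"],2),"foot fix",p.round(2),"Ffix",F.round(2),"jaw",psi.round(1),"tilt",R[:2,0].round(4),"w",round(s["gripper_width"]*1e3,1))
if len(sys.argv)>3:
    g=np.array([float(v) for v in sys.argv[1:4]]);print("dp",(R.T@Rf@(g-p)).round(2),"twist to 193.7:",round((psi-193.7+180)%360-180,2))
sys.exit(int(abs(F[0])>6 or abs(F[1])>6))
E
python3 f.py -9.6 -8.8 78
```

```text
t 5.2 foot fix [139.1   83.95  79.74] Ffix [ 0.99  0.09 -1.67] jaw 170.0 tilt [ 0.0003 -0.0018] w 23.6
dp [   1.94   98.85 -144.71] twist to 193.7: -23.71
```

```bash
python3 -m jog '{"fingers":[0.2,0.2,0.2,0.2,0.2],"dp":[[0,15,-22],[0,40,-60],[1,68,-100],[2,90,-132],[2,99,-145]],"twist":[-4,-9,-14,-19,-23.7]}' ; python3 f.py -9.6 -8.8 58;  python3 -m jog '{"fingers":[0.2,0.2,0.2,0.2,0.2],"dp":[[0,0,0],[0,0,0],[0,0,0],[0,0,0],[0,0,0]],"twist":[0,0,0,0,0]}'; python3 f.py -9.6 -8.8 58
python3 - <<'E'
from plant import r
import cv2
c=r.capture("scene");cv2.imwrite("pics/s2.png",cv2.resize(c["frame"][120:300,130:330],(800,720))[:600,:,::-1])
E
```

```text
time_s: 5.7
tcp_pos: [0.4556, -0.3544, 0.1402]
eef_rot: [87.7, 89.9, -168.5]
contact_force: [0.1, -0.3, -1.6]
gripper_width: 0.0235
t 5.7 foot fix [-13.67  -9.27  76.45] Ffix [-0.01 -0.28 -1.62] jaw -166.3 tilt [-0.0024 -0.0005] w 23.5
dp [18.44 -4.12  0.46] twist to 193.7: 0.05
time_s: 6.2
tcp_pos: [0.4562, -0.3538, 0.14]
eef_rot: [86.3, 89.9, -170.0]
contact_force: [-0.2, -0.4, -1.8]
gripper_width: 0.024
t 6.2 foot fix [-12.9   -8.82  76.31] Ffix [-0.29 -0.35 -1.76] jaw -166.2 tilt [-0.0024 -0.0004] w 24.0
dp [18.3  -3.34  0.02] twist to 193.7: 0.09
```

View pics/s2.png

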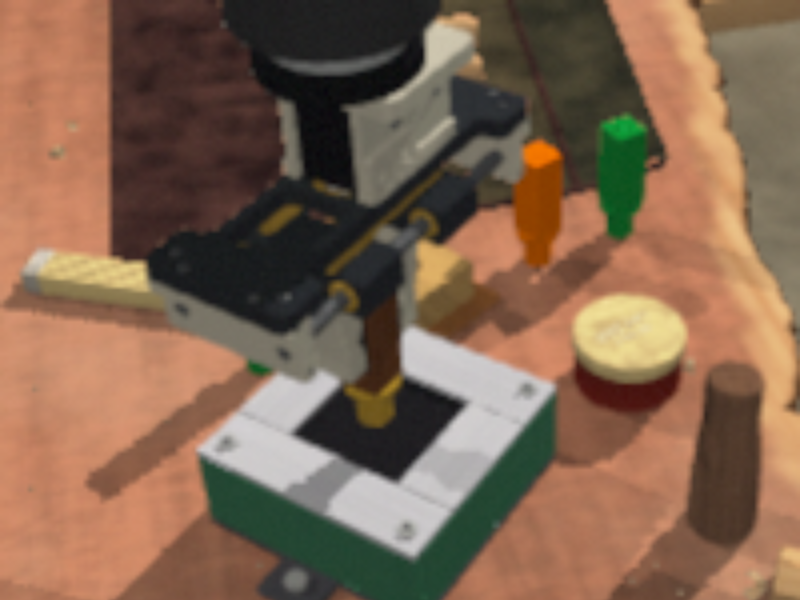

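The dog is held upright over the window, foot at crop (375,415). Now I'll lower onto the plate and check the force.

```bash
python3 -m jog '{"fingers":[0.2,0.2,0.2,0.2,0.2],"dp":[[8,-3.3,0],[16,-3.3,0],[20,-3.3,0],[23,-3.3,0],[24.5,-3.3,0]],"twist":[0,0,0,0,0]}' ; python3 f.py -9.6 -8.8 50.5
```

```text
time_s: 6.75
tcp_pos: [0.4589, -0.353, 0.1152]
eef_rot: [78.3, 89.8, -177.9]
contact_force: [-0.9, 1.9, 1.9]
gripper_width: 0.0237
t 6.75 foot fix [-10.1   -8.64  51.49] Ffix [-0.4   2.05  1.93] jaw -166.2 tilt [-0.0033 -0.0001] w 23.7
dp [ 0.99 -0.5  -0.17] twist to 193.7: 0.09
```

```bash
python3 -m jog '{"fingers":[0.2,0.2,0.2,0.2,0.2],"dp":[[1,-2,-0.2],[1,-4,-0.2],[1,-6,-0.2],[1,-8,-0.2],[1,-10,-0.2]],"twist":[0,0,0,0,0]}' >/dev/null; python3 f.py 9.6 -8.8 50.5
```

```text
t 7.25 foot fix [ 0.19 -9.04 50.74] Ffix [-2.35 -0.18  2.68] jaw -166.2 tilt [-0.0029 -0.0004] w 23.5
dp [ 0.21 -9.41  0.22] twist to 193.7: 0.09
```

```bash
python3 -m jog '{"fingers":[0.2,0.2,0.2,0.2,0.2],"dp":[[0.2,-2,0.2],[0.2,-4,0.2],[0.2,-6,0.2],[0.2,-8,0.2],[0.2,-9.5,0.2]],"twist":[0,0,0,0,0]}' >/dev/null; python3 f.py 9.6 -7.3 50.5 && python3 -m jog '{"fingers":[0.2,0.2,0.2,0.2,0.2],"dp":[[0.2,0,1.6],[0.2,2,1.6],[0.2,4.5,1.6],[0.2,7,1.6],[0.2,9.5,1.6]],"twist":[0,0,0,0,0]}' >/dev/null; python3 f.py -9.6 -7.3 50.5
```

```text
t 7.75 foot fix [ 9.85 -8.8  50.5 ] Ffix [-2.63  0.6   3.11] jaw -166.2 tilt [-0.0029 -0.0004] w 23.9
dp [0.   0.25 1.5 ] twist to 193.7: 0.09
t 8.25 foot fix [ 0.64 -7.29 50.53] Ffix [2.25 0.21 3.62] jaw -166.2 tilt [-0.002  -0.0005] w 23.7
dp [5.000e-02 1.023e+01 1.000e-02] twist to 193.7: 0.1
```

```bash
python3 -m jog '{"fingers":[0.2,0.2,0.2,0.2,0.2],"dp":[[0,2,0],[0,4,0],[0,6,0],[0,8,0],[0,10.2,0]],"twist":[0,0,0,0,0]}' >/dev/null; python3 f.py -9.6 -5.8 50.5 && python3 -m jog '{"fingers":[0.2,0.2,0.2,0.2,0.2],"dp":[[0,0,1.5],[0,-2,1.5],[0,-4.5,1.5],[0,-7,1.5],[0,-9.6,1.5]],"twist":[0,0,0,0,0]}' >/dev/null; python3 f.py 9.6 -5.8 50.5 && python3 -m jog '{"fingers":[0.2,0.2,0.2,0.2,0.2],"dp":[[0,-2,0],[0,-4,0],[0,-6,0],[0,-8,0],[0,-9.8,0]],"twist":[0,0,0,0,0]}' >/dev/null; python3 f.py 9.6 -4.3 50.5
```

```text
t 8.75 foot fix [-9.74 -7.32 50.58] Ffix [2.69 0.03 3.34] jaw -166.2 tilt [-0.002  -0.0005] w 24.1
dp [ 0.08 -0.14  1.52] twist to 193.7: 0.1
t 9.25 foot fix [-0.56 -5.45 50.2 ] Ffix [-2.16 -0.22  2.91] jaw -166.2 tilt [-0.0033 -0.    ] w 23.7
dp [ -0.33 -10.16  -0.37] twist to 193.7: 0.08
t 9.75 foot fix [ 8.24 -4.35 49.31] Ffix [-6.62  2.41 -0.58] jaw -166.2 tilt [-0.006   0.0014] w 23.9
dp [-1.2  -1.36  0.05] twist to 193.7: 0.07
```

Fz collapsed and the side force jumped, so the foot has likely dropped in near (8.2, -4.3). I'll relax sideways and push down gently.

```bash
python3 -m jog '{"fingers":[0.2,0.2,0.2,0.2,0.2],"dp":[[0,0.4,0],[1,0.6,0.2],[2,0.6,0.3],[3,0.6,0.3],[4,0.6,0.3]],"twist":[0,0,0,0,0]}' >/dev/null; python3 f.py 8 -4.3 40
```

```text
t 10.25 foot fix [ 7.95 -4.24 45.36] Ffix [-0.88  0.14 -1.52] jaw -166.2 tilt [-0.0052  0.0011] w 24.2
dp [ 5.36 -0.07 -0.07] twist to 193.7: 0.07
```

```bash
python3 -m jog '{"fingers":[0.2,0.2,0.2,0.2,0.2],"dp":[[2.5,0,0],[5,0,0],[7.5,0,0],[10,0,0],[12,0,0]],"twist":[0,0,0,0,0]}' >/dev/null; python3 f.py 8 -4.3 30
```

```text
t 10.75 foot fix [ 7.88 -4.19 33.09] Ffix [ 0.07  0.44 -1.12] jaw -166.2 tilt [-0.0054  0.0012] w 23.4
dp [ 3.09 -0.14 -0.12] twist to 193.7: 0.07
```

```bash
python3 -m jog '{"fingers":[0.2,0.2,0.2,0.2,0.2],"dp":[[1,0,0],[2,0,0],[3,0,0],[4,0,0],[4.4,0,0]],"twist":[0,0,0,0,0]}' >/dev/null; python3 f.py 8 -4.3 30
```

```text
t 11.25 foot fix [ 7.89 -4.22 28.71] Ffix [-0.14  0.51  0.8 ] jaw -166.2 tilt [-0.0053  0.0011] w 23.7
dp [-1.29 -0.11 -0.08] twist to 193.7: 0.08
```

```bash
python3 -m jog '{"fingers":[0.3,0.35,0.4,0.45,0.5],"dp":[[0,0,0],[0,0,0],[0,0,0],[0,0,0],[0,0,0]],"twist":[0,0,0,0,0]}' >/dev/null; python3 f.py; python3 -m jog '{"fingers":[0.5,0.5,0.5,0.5,0.5],"dp":[[0,0,0],[-10,0,0],[-30,0,0],[-50,0,0],[-75,0,0]],"twist":[0,0,0,0,0]}' >/dev/null; python3 f.py;python3 -m jog '{"fingers":[0.5,0.5,0.5,0.5,0.5],"dp":[[-20,0,5],[-40,0,15],[-60,0,20],[-70,0,25],[-70,0,25]],"twist":[0,0,0,0,0]}' >/dev/null; python3 f.py
python3 - <<'E'
from plant import r
import cv2,pickle,numpy as np
a=r.capture("scene");b=r.capture("wrist");t=r.capture("top");pickle.dump((a,b,t),open("end.pkl","wb"))
cv2.imwrite("pics/e.png",np.hstack([cv2.resize(a["frame"][150:300,150:350],(400,300)),cv2.resize(b["frame"],(400,300))])[:,:,::-1])
E
```

```text
t 11.75 foot fix [ 7.97 -4.27 28.77] Ffix [-1.18  0.32 -0.09] jaw -166.2 tilt [-0.0051  0.0011] w 41.7
t 12.25 foot fix [  7.96  -4.23 104.73] Ffix [-0.37 -1.14 -0.84] jaw -166.2 tilt [-0.0059  0.0013] w 43.7
t 12.75 foot fix [  9.14  20.45 176.81] Ffix [-0.31  0.78 -0.57] jaw -166.2 tilt [-0.0026  0.0002] w 43.9
```

View pics/e.png

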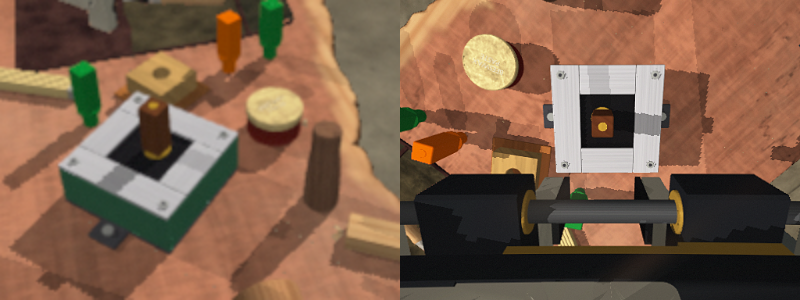

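The dog stands upright in the window with the collar on the plate, nothing else has moved, and the gripper is clear. One numeric check before handing in: the head's top should be at 0.118 m.

Run:
```python
import pickle;from h import *
a,b,t=pickle.load(open("end.pkl","rb"))
a0=np.radians(13.7);X=np.array([.4665,-.3422])+np.array([[np.cos(a0),-np.sin(a0)],[np.sin(a0),np.cos(a0)]])@[.008,-.0042]
P=[]
for n,c in(("scene",a),("wrist",b),("top",t)):
    e=proj(c,[[*X,.118]])[0];h=cv2.cvtColor(c["frame"],cv2.COLOR_RGB2HSV);yy,xx=np.mgrid[0:384,0:512]
    m=(h[...,0]>14)&(h[...,0]<32)&(h[...,1]>100)&(h[...,2]>115)&(np.hypot(xx-e[0],yy-e[1])<6)
    p=(xx[m].mean(),yy[m].mean()) if m.any() else None;print(n,e.round(1),m.sum(),p)
    if p:P.append((c,p))
A=[];B=[]
for c,p in P:
    o=np.array(c["pose"])[:3,3];d=ray(c,[p],.05)[0]-o;d/=np.linalg.norm(d);M=np.eye(3)-np.outer(d,d);A.append(M);B.append(M@o)
x=np.linalg.solve(sum(A),sum(B));print("head top",x.round(4),"expected",X.round(4),.118)
```

```text
scene [226.1 202. ] 20 (np.float64(226.3), np.float64(202.05))
wrist [258.2 161.5] 105 (np.float64(258.6857142857143), np.float64(161.73333333333332))
top [286.6 239.5] 0 None
head top [ 0.4751 -0.3446  0.1181] expected [ 0.4753 -0.3444] 0.118
```

```bash
python3 -c "
from plant import r
print(r.close_job())"
```

```text
the job is handed in; nothing more can be done
None
```

The dog is home in the fixture's hole, upright with its collar on the plate, released, and the job is handed in at about 13 s of the 72 s allowed.

I gripped the dog by its head and lifted it out of the stand. I then slid its foot over the plate in lines 1.5 mm apart, pressing with about 4–5 N, which pushed the plate down about 4 mm. The foot dropped in at about x = +8, y = −4.2 mm in the window's axes. I pushed it down until the collar touched, at about 2 N, then opened the fingers and backed away.

Final checks:
- **Height:** triangulating the brass disc on the head's top from the scene and wrist cameras gave a height of 118.1 mm; fully home is 118.0 mm. Its position is within 0.3 mm of where I felt the hole.
- **Surroundings:** the last picture shows the dog upright, the other things unmoved and the gripper clear.
- **Missing check:** the disc was not detected in the top camera, so that view adds nothing to the height check.

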